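# Measure the spare tile on the tape board

## Task

Draw the longest spare tile straight up out of the slotted rack and stand it on its long edge in the groove of the measuring board, butted against the zero stop, without dropping it. Then pull the sprung tape out by its tab until the pointer is in line with the tile's far end, hold it there for a good second to take the reading, and ease the tape all the way home without letting it snap back. The tile stays standing in the groove; the other two tiles and everything else on the counter stay where they are.

Things in the scene. Friction and masses are not known exactly. Their poses are not given: they have to be found in the camera images.
- tile_long: the longest of three orange glazed border tiles, 150 x 10 x 75 mm (length x, thickness y, height z), 0.25 kg, standing on its long edge in one of the rack's slots. Origin: centre of its underside (75 mm below its top edge); x along its length, z up. It may be set into the groove either way round
- tile_mid: the middle tile, 120 x 10 x 75 mm, same look, origin and axes; leave it in its slot
- tile_short: the shortest tile, 90 x 10 x 75 mm, same look, origin and axes; leave it in its slot
- rack: fixed wooden rack, 176 x 150 mm, with three parallel slots along its x, at y = -55, 0 and +55 mm, each 13 mm wide between walls 6 mm thick. Slot floor 12 mm and wall tops 42 mm above the counter, so that the tiles' top 45 mm stand free. The tiles are in any order. Origin: centre of its underside, z up
- board: fixed wooden measuring board, 320 (x) x 110 (y) x 12 mm. Origin: centre of its underside, z up; the tape pulls out towards +x. Groove along x at y = -30 mm, from the zero stop (x = -45) to x = +90 mm, 15 mm wide; floor z = 12, straight walls to z = 37, flared to 27 mm wide at z = 46 mm. Tape lane along x at y = +30 mm; tape case at x = -155 to -90 mm, 68 mm high
- zero_stop (a point): foot of the zero stop's face: a small aluminium block 34 mm wide, top at 64 mm, across the groove's end; this point lies at board x = -45, y = -30, z = 12 mm. The tile's end goes against it from the +x side: a 150 mm tile then has its centre at board x = +30 and its far end at x = +105 mm, past the groove walls
- tape (a joint): how far the sprung tape is pulled out, m: 0 home (pointer in line with the zero stop), up to 0.172. The spring pulls back with about 2 N at home and 8 N at 150 mm
- pull_tab (a point): centre of the top of the upright black pull tab on the tape's carriage; the tab is 12 mm (along the pull) x 22 mm and stands 44 mm above the carriage. This point is 80 mm above the counter; at home it is at board x = -45, y = +30 mm, and the tape case begins 39 mm behind the tab
- pointer_tip (a point): tip of the thin steel pointer, 8 mm tall, that sticks out of the tab sideways towards the tile; 55 mm above the counter, at board y = -14 mm, and at the same board x as the middle of the tab
- egg_cup: white ceramic egg cup, 48 mm wide, 58 mm high; origin at the centre of its foot
- blender_jar: upright glass blender jar, 116 mm wide, 200 mm high, handle at its +y; origin at the centre of its foot
- drive_socket: stainless steel drive socket, 30 mm diameter, 38 mm high, standing; origin at its foot
- screwdriver_handle: purple plastic screwdriver handle, 100 mm long, 30 mm thick, lying along its x; origin below its middle
- mug: ceramic mug, 80 mm wide, 90 mm high; origin at its foot
- spoon: wooden spoon lying on the counter; origin below its middle

How it is judged:
On the way, in this order (a step that is already met when the one before it is completed fails the run):
1. the longest tile is drawn up clear of the rack's slot (z of tile_long in the frame of rack above 0.045 m), for 0.1 s.
2. the longest tile stands in the groove against the zero stop, let go of (x of tile_long in the frame of board between 0.022 and 0.036 m and y of tile_long in the frame of board between -0.037 and -0.023 m and z of tile_long in the frame of board between 0.008 and 0.017 m and angle between the z axis of tile_long and the z axis of board, either way round below 0.22 rad and angle between the x axis of tile_long and the x axis of board, either way round below 0.12 rad and contact force between the fingers and tile_long below 0.2 N), for 0.2 s.
3. with the tile standing there, the pointer is held in line with its far end for 1 s (x of tile_long in the frame of board between 0.022 and 0.036 m and y of tile_long in the frame of board between -0.037 and -0.023 m and z of tile_long in the frame of board between 0.008 and 0.017 m and angle between the z axis of tile_long and the z axis of board, either way round below 0.22 rad and angle between the x axis of tile_long and the x axis of board, either way round below 0.12 rad and value of joint tape above 0.1 m and (x of pointer_tip in the frame of tile_long between 0.069 and 0.081 m or x of pointer_tip in the frame of tile_long between -0.081 and -0.069 m)), for 1 s.
At the end, for the whole second after the job is handed in: The longest tile rests upright on the groove floor (within 7 mm sideways, 6 mm of the stop, 0.22 rad upright, 0.12 rad along the groove), let go; the tape, after 1 s with its pointer within 6 mm of the tile's far end, is home within 5 mm; the other things have stayed in place (all of step 2 and value of joint tape below 0.005 m and contact force between the fingers and board below 0.2 N and linear speed of tile_long below 0.02 m/s); the robot touches nothing.
It fails at once if the tape snaps back (faster than 0.5 m/s) (velocity of joint tape below -0.5 m/s).
It fails at once if the tile is dropped (moves faster than 0.6 m/s out of the fingers) (linear speed of tile_long above 0.6 m/s and contact force between the fingers and tile_long below 0.2 N).
It fails at once if another tile is moved by more than 20 mm (distance of any of tile_mid, tile_short from where it was at the start of the episode above 0.02 m).
It fails at once if something else on the counter is moved by more than 30 mm (distance of any of egg_cup, blender_jar, drive_socket, screwdriver_handle, mug, spoon from where it was at the start of the episode above 0.03 m).
It also fails if it takes over 62 s, if anything falls off the work surface, if the arm or the gripper's body presses on something with over 40 N, if the wrist force passes 120 N, or if a joint passes its speed limit or range.

## Robot

A 7-joint arm with a two-finger parallel gripper is mounted at the origin on the work surface. World frame = base frame: x ahead of the robot, y to its left, z up, the work surface at z = 0. Lengths are in m, angles in rad, forces in N, time in s.
With the tool pointing down it reaches from about 0.425 to 0.975 m from the base axis. Payload 16.7 kg.
Tool frame: the origin (TCP) lies at the very end of the fingers, on their centre line; the grasp point (between the pads) lies 19 mm behind it; z points along the fingers, y is the direction in which the jaws open and shut (so a half turn about z gives the same grasp; the last joint's range is limited). The gripper opens to 85 mm and grips with 20 to 120 N. Pads are 22 mm wide; open, the fingers measure 114 mm over their backs; the gripper's body (76 mm by 85 mm) begins 54 mm behind the grasp point. The pads swing forward as they close: fully open they stand 13 mm farther back than shut.
Start: joints at [0.995, 0.426, 0.074, 1.606, -0.034, 1.111, -0.067], TCP at [0.279, -0.614, 0.231] pointing down, gripper open.
Joint ranges: [-2.85, 2.85], [-0.5, 2.14], [-1.23, 1.37], [0.21, 2.46], [-1.02, 4.16], [0.16, 2.05], [-2.73, 2.73]. Speed limits (rad/s): [1.89, 1.89, 2.39, 2.39, 3.01, 3.01, 3.01].

## Interface

Orientations are given as a unit quaternion [w, x, y, z].
In Python, from rig import get_state, snapshot, ticket gives the robot as it stands.
- The arm moves only by the tool drive_tool, never from a script. Its argument "deltas" is one flat list of numbers, 4 for each row, row after row: the shift along the tool's x, y, z in m, then the turn about the tool's z in degrees. A call has 1 to 20 rows; each row is the pose to reach, as a shift and turn from the pose commanded when the call began, along the tool's axes at that moment; what a row does not reach only later rows make up. A row lasts 1/8 s, in which the tool goes at most 62.5 mm and 10.7 degrees, less where a joint would pass 70% of its speed; a pose out of reach is approached as far as the arm can. A call with a gripper value outside its range is refused whole. "jaw" is the finger opening in m, from 0 to 0.0854, set as the call begins (left out, the last holds). The fingers move at their own pace and stop on an object; "force" is the grip in N (left out, the last holds). Time passes only in rows, so rows that repeat a pose let the fingers close. It gives the time, the measured TCP pose, the force and the opening at its end, in the units of the state.
- get_state(): the state, without advancing time (a new reading comes with each control period).
- snapshot(name): name is "side" or "top" or "wrist"; returns a dict with "frame" (384x512x3 uint8, red, green, blue), "fovy" (degrees; the focal length in pixels is half the picture's height over the tangent of half this angle, whatever the lens; pixels are square), "cx", "cy" (the principal point, pixels), "R" (3x3) and "t" (3): a world point X has camera coordinates R X + t. Camera axes: x right, y down, z forward; pixel columns grow to the right and rows downward; lengths in m; the calibration is good to about 2 mm. The wrist camera is an equidistant fisheye: a pixel r from the principal point sees the ray r / f radians off the axis. A picture is of the moment at which its call begins. There is no depth.
- ticket.close_job(): hands the job in, once; it reports no verdict.
The state is a dict: "t": time; "q": joint angles; "qvel": joint speeds; "joint_efforts": joint torques, N m; "ee_pos": TCP position; "tool_rot": TCP orientation; "ft_force": force on the tool from outside, world axes, zero at the start; "ft_torque": the same for the moment, N m; "finger_gap": finger opening in m.
Only numpy, scipy, OpenCV 4.12 (cv2) and the standard library are available. Lean on these libraries where they do the work, as an engineer would, in place of code of your own. Each camera call takes 0.05 s, during which the arm holds its last target. There are 200 camera calls.

## Working session

There is one attempt and no reset: what is moved stays moved. The work goes in short steps, Python scripts to look and compute and a tool call to move; the robot and the scene stay as the last step left them, time stands still between calls to the robot, and variables do not carry over. Pictures are saved under pics/ and viewed, about 8 in all and at most 12, crops included, and the job is handed in when it is done.

Besides the shell and the picture viewer there is one more tool, called after ">>>" as name(argument=value, ...) on one line, values as JSON. drive_tool: Moves the arm, as the interface text tells. Its arguments: {"type":"object","properties":{"deltas":{"type":"array","items":{"type":"number"}},"jaw":{"type":"number"},"force":{"type":"number"}},"required":["deltas"]}

```bash
mkdir -p pics; ls
python3 - <<'E'
from rig import get_state, snapshot
import cv2, pickle, numpy as np
s=get_state(); print({k:np.round(s[k],3) for k in ('t','ee_pos','tool_rot','finger_gap','ft_force')})
d={n:snapshot(n) for n in('side','top','wrist')}
pickle.dump(d,open('d0.pkl','wb'))
for n in d:
    v=d[n]; print(n,v['fovy'],v['cx'],v['cy'],np.round(v['R'],3).tolist(),np.round(v['t'],3)); 
im=np.hstack([cv2.resize(d[n]['frame'],(800,600),interpolation=cv2.INTER_CUBIC) for n in('top',)])
cv2.imwrite('pics/top0.png',im[...,::-1])
cv2.imwrite('pics/side0.png',cv2.resize(d['side']['frame'],(800,600))[...,::-1])
E
```

```text
pics
{'t': np.float64(0.0), 'ee_pos': array([ 0.279, -0.614,  0.231]), 'tool_rot': array([-0.001,  0.977,  0.212, -0.   ]), 'finger_gap': np.float64(0.086), 'ft_force': array([ 0.264, -0.289, -0.445])}
side 54.974821586514174 255.20537807202928 189.74395487840135 [[-0.888, -0.459, -0.009], [-0.323, 0.638, -0.699], [0.327, -0.618, -0.715]] [0.543 0.209 0.845]
top 52.008745843384084 257.32692155795735 186.62865737796082 [[-0.001, -1.0, 0.006], [-0.982, -0.0, -0.187], [0.187, -0.006, -0.982]] [0.036 0.581 1.071]
wrist 65.70646984690485 262.59193798512086 191.95650473799313 [[0.414, -0.91, -0.002], [-0.868, -0.395, 0.3], [-0.274, -0.122, -0.954]] [-0.673 -0.04   0.38 ]
```

View pics/top0.png

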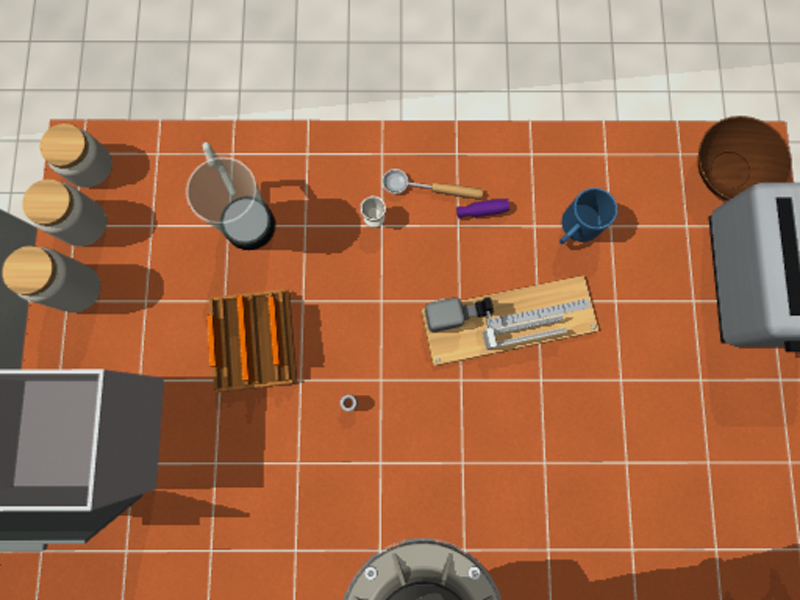

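View pics/side0.png

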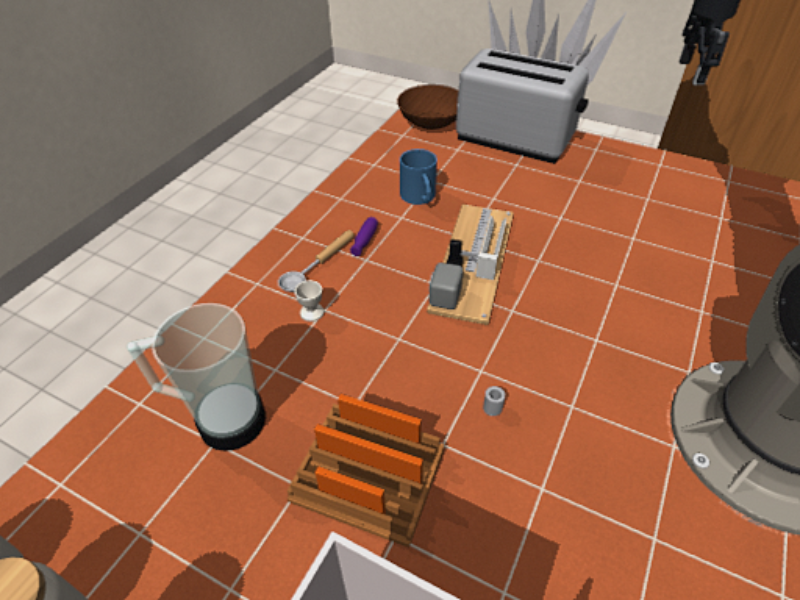

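The top view shows the rack at about (252,340), with the longest tile apparently in the middle slot (243,338), and the board at about (510,320). The side view agrees: the middle tile at (368,452) is the longest. Next I'll take rough positions from colour masks.

```bash
cat > h.py <<'E'
import numpy as np, cv2, pickle
from scipy.spatial.transform import Rotation as Ro
def ray(v,px):
    px=np.atleast_2d(px).astype(float); f=v['frame'].shape[0]/2/np.tan(np.radians(v['fovy'])/2)
    d=(px-[v['cx'],v['cy']])/f
    if v.get('fish'):
        r=np.linalg.norm(d,axis=1,keepdims=True); d=np.hstack([d/np.maximum(r,1e-9)*np.sin(r),np.cos(r)])
    else: d=np.hstack([d,np.ones((len(d),1))])
    R=np.array(v['R']); return -R.T@v['t'], d@R
def plane(v,px,z):
    c,d=ray(v,px); return (c+d*((z-c[2])/d[:,2])[:,None])
def proj(v,X):
    X=np.atleast_2d(X)@np.array(v['R']).T+v['t']; f=v['frame'].shape[0]/2/np.tan(np.radians(v['fovy'])/2)
    if v.get('fish'):
        r=np.linalg.norm(X[:,:2],axis=1); th=np.arctan2(r,X[:,2]); d=X[:,:2]/np.maximum(r,1e-9)[:,None]*th[:,None]
    else: d=X[:,:2]/X[:,2:]
    return d*f+[v['cx'],v['cy']]
def tri(v1,p1,v2,p2):
    A=[];b=[]
    for v,p in((v1,p1),(v2,p2)):
        c,d=ray(v,p); d=d[0]/np.linalg.norm(d[0]); M=np.eye(3)-np.outer(d,d); A.append(M); b.append(M@c)
    return np.linalg.lstsq(np.vstack(A),np.hstack(b),rcond=None)[0]
E
python3 - <<'E'
from h import *
d=pickle.load(open('d0.pkl','rb')); t=d['top']; s=d['side']
hsv=cv2.cvtColor(t['frame'],cv2.COLOR_RGB2HSV)
for n,v,roi in(('top',t,(125,175,200,260)),('side',s,(180,245,280,350))):
    h=cv2.cvtColor(v['frame'],cv2.COLOR_RGB2HSV); x0,y0,x1,y1=roi
    m=cv2.inRange(h,(5,225,150),(16,255,255)); mm=np.zeros_like(m); mm[y0:y1,x0:x1]=m[y0:y1,x0:x1]
    cs,_=cv2.findContours(mm,cv2.RETR_EXTERNAL,cv2.CHAIN_APPROX_NONE)
    for c in cs:
        if cv2.contourArea(c)>20:
            r=cv2.boxPoints(cv2.minAreaRect(c)); P=plane(v,r,.087); print(n,cv2.contourArea(c),r.round(1).tolist(),P[:,:2].round(3).tolist())
# board rough corners, 800-scale picks (422,310),(586,277),(600,331),(434,365)
k=512/800
print(plane(t,np.array([[422,310],[586,277],[600,331],[434,365]])*.64,.012).round(3))
print('rack',plane(t,np.array([[209,298],[291,291],[297,383],[216,390]])*.64,.03).round(3))
a=t['frame'][165:260,115:215]; b=t['frame'][165:245,260:395]
cv2.imwrite('pics/crop.png',np.hstack([cv2.resize(x,None,fx=w,fy=w,interpolation=cv2.INTER_CUBIC) if 1 else x for x,w in((cv2.copyMakeBorder(a,0,0,0,0,0),3.2),(cv2.copyMakeBorder(b,0,15,0,0,0),3.2))])[...,::-1])
E
```

```text
top 61.5 [[132.1999969482422, 202.0], [135.3000030517578, 201.89999389648438], [137.1999969482422, 233.0], [134.0, 233.1999969482422]] [[0.532, 0.38], [0.533, 0.372], [0.447, 0.362], [0.447, 0.37]]
top 103.0 [[171.3000030517578, 190.10000610351562], [174.8000030517578, 189.8000030517578], [177.89999389648438, 231.89999389648438], [174.39999389648438, 232.1999969482422]] [[0.566, 0.274], [0.566, 0.265], [0.45, 0.252], [0.449, 0.261]]
top 131.0 [[151.0, 189.10000610351562], [154.6999969482422, 188.89999389648438], [158.1999969482422, 242.0], [154.5, 242.1999969482422]] [[0.568, 0.33], [0.569, 0.32], [0.423, 0.304], [0.422, 0.314]]
side 53.0 [[200.89999389648438, 312.29998779296875], [203.0, 306.0], [233.0, 316.0], [230.89999389648438, 322.29998779296875]] [[0.521, 0.399], [0.524, 0.386], [0.462, 0.377], [0.46, 0.39]]
side 91.5 [[199.3000030517578, 308.70001220703125], [204.6999969482422, 296.0], [248.3000030517578, 314.70001220703125], [242.8000030517578, 327.3999938964844]] [[0.528, 0.394], [0.533, 0.367], [0.438, 0.362], [0.435, 0.388]]
side 42.0 [[248.1999969482422, 291.100006103515
[... 495 characters left out ...]
 290.8999938964844]] [[0.564, 0.331], [0.567, 0.32], [0.466, 0.308], [0.464, 0.319]]
side 44.5 [[216.60000610351562, 266.3999938964844], [219.0, 258.70001220703125], [249.5, 268.3999938964844], [247.10000610351562, 276.0]] [[0.548, 0.298], [0.553, 0.279], [0.484, 0.271], [0.48, 0.289]]
side 62.0 [[223.8000030517578, 258.70001220703125], [225.10000610351562, 254.5], [268.8999938964844, 268.20001220703125], [267.6000061035156, 272.3999938964844]] [[0.544, 0.274], [0.547, 0.264], [0.448, 0.252], [0.446, 0.262]]
[[ 0.554 -0.002  0.012]
 [ 0.618 -0.316  0.012]
 [ 0.514 -0.337  0.012]
 [ 0.451 -0.024  0.012]]
rack [[0.574 0.396 0.03 ]
 [0.587 0.243 0.03 ]
 [0.417 0.227 0.03 ]
 [0.405 0.373 0.03 ]]
```

View pics/crop.png

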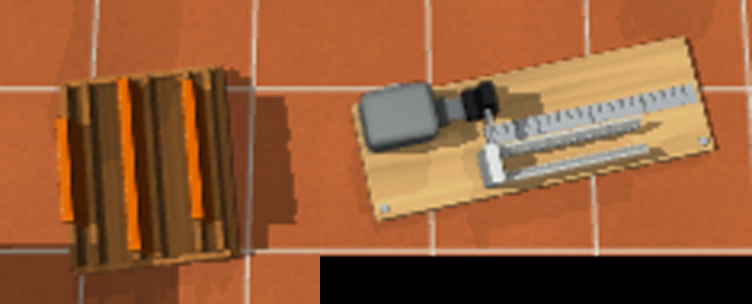

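The crop shows the tile bands at x = 66, 130 and 193 px, the middle one clearly longest (147 mm measured, near (0.496, 0.317), about 6°). The stop is at (492,165) and the black tab at (480,100). First I'll move above the board for a close wrist view.

>>> drive_tool(deltas=[0.02, -0.015, 0, -4, 0.055, -0.042, 0, -10, 0.09, -0.068, 0, -17, 0.13, -0.098, 0, -24, 0.17, -0.128, 0, -31, 0.21, -0.159, 0, -38, 0.25, -0.189, 0, -45, 0.29, -0.219, 0, -52, 0.33, -0.25, 0, -59, 0.37, -0.28, 0, -66, 0.405, -0.306, 0, -73, 0.421, -0.318, 0, -77, 0.421, -0.318, 0, -77, 0.421, -0.318, 0, -77], jaw=0.035, force=60)

```text
t: 1.9
ee_pos: [0.5304, -0.1517, 0.2312]
tool_rot: [-0.0, 0.634, 0.774, -0.0]
ft_force: [0.1, -0.7, 0.2]
finger_gap: 0.035
```

Run:
```python
from rig import get_state, snapshot
from h import *
s=get_state(); print({k:np.round(s[k],3) for k in ('t','ee_pos','tool_rot','finger_gap','ft_force','q')})
v=snapshot('wrist'); v['fish']=1; pickle.dump(v,open('d1.pkl','wb'))
# guide: nominal board points
c=np.array([.534,-.170]);a=np.radians(-78.5);X=np.array([np.cos(a),np.sin(a)]);Y=np.array([-X[1],X[0]])
B=lambda x,y,z:[*(c+X*x+Y*y),z]
for P in [(-.16,-.055,.012),(.16,-.055,.012),(.16,.055,.012),(-.045,-.03,.064),(.09,-.03,.037),(-.045,.03,.08)]: print(P,proj(v,B(*P)).round(0))
cv2.imwrite('pics/w1.png',cv2.resize(v['frame'],(800,600),interpolation=cv2.INTER_CUBIC)[...,::-1])
```

```text
{'t': np.float64(1.9), 'ee_pos': array([ 0.53 , -0.152,  0.231]), 'tool_rot': array([-0.   ,  0.634,  0.774, -0.   ]), 'finger_gap': np.float64(0.035), 'ft_force': array([ 0.073, -0.712,  0.202]), 'q': array([ 0.501,  0.252, -0.399,  1.864,  0.113,  1.048,  0.255])}
(-0.16, -0.055, 0.012) [[217.  51.]]
(0.16, -0.055, 0.012) [[226. 285.]]
(0.16, 0.055, 0.012) [[301. 284.]]
(-0.045, -0.03, 0.064) [[235. 151.]]
(0.09, -0.03, 0.037) [[240. 252.]]
(-0.045, 0.03, 0.08) [[293. 153.]]
```

View pics/w1.png

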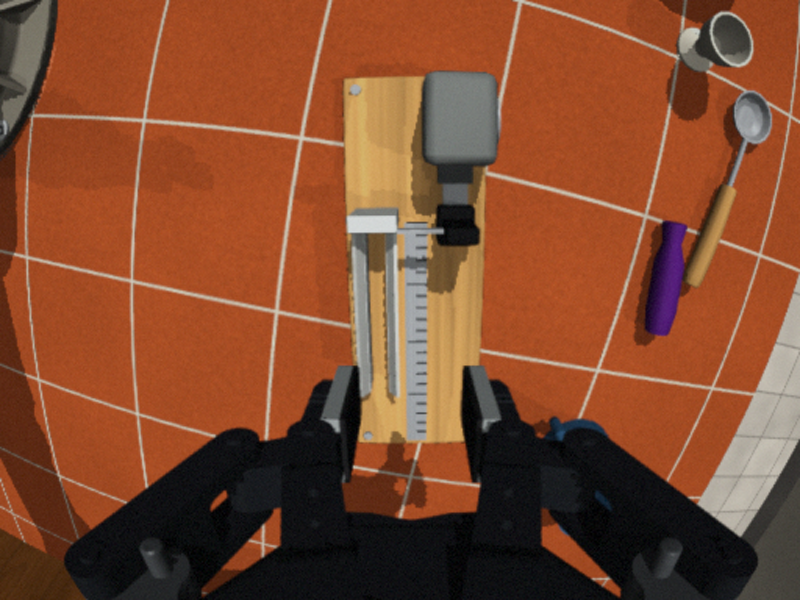

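The wrist view shows the board's left edge from (345,78) to (363,441), the case at (460,118), the tab at (458,225), the stop at (373,221) and the groove walls at x about 363 and 392. I'll fit the board edges from the wood mask, then go to the rack.

```bash
cat > board.py <<'E'
from h import *
v=pickle.load(open('d1.pkl','rb'))
h=cv2.cvtColor(v['frame'],cv2.COLOR_RGB2HSV)
m=cv2.inRange(h,(13,60,120),(28,190,255)); m[:, :200]=0; m[:,325:]=0; m[295:]=0
def line(pts):
    P=plane(v,pts,.012)[:,:2].astype(np.float32); 
    vx,vy,x,y=cv2.fitLine(P,cv2.DIST_HUBER,0,.01,.01).ravel(); n=np.array([-vy,vx]); r=(P-[x,y])@n
    return np.array([x,y]),np.array([vx,vy]),r.std()
L=[(np.nonzero(m[r])[0].min()-.5,r) for r in range(60,230)]
R=[(np.nonzero(m[r])[0].max()+.5,r) for r in range(160,228)]
T=[(c,np.nonzero(m[:,c])[0].min()-.5) for c in range(226,262)]
Bo=[(c,np.nonzero(m[:,c])[0].max()+.5) for c in range(240,290)]
l,r,t,b=map(line,(L,R,T,Bo))
for n,q in zip('LRTB',(l,r,t,b)): print(n,q[0].round(4),np.degrees(np.arctan2(q[1][1],q[1][0])).round(2),q[2].round(4))
X=l[1]*(1 if l[1][1]<0 else -1); Y=np.array([-X[1],X[0]])
yl=l[0]@Y; xt=t[0]@X; print('width',r[0]@Y-yl,'len',b[0]@X-xt)
c=X*(xt+b[0]@X)/2+Y*(yl+r[0]@Y)/2
print('centre',c.round(4),'from L,T:',(X*(xt+.16)+Y*(yl+.055)).round(4),'ang',np.degrees(np.arctan2(X[1],X[0])).round(2))
B=lambda x,y:(c+X*x+Y*y).round(4)
print('tile goal',B(.03,-.03),'tab home',B(-.045,.03),'tab out',B(.105,.03))
# dark tab check
k=cv2.inRange(h,(0,0,0),(180,255,45)); k[:125]=0;k[162:]=0;k[:,:275]=0;k[:,315:]=0
ys,xs=np.nonzero(k); print('tab px',xs.min(),xs.max(),ys.min(),ys.max(),'pred top corners',proj(v,[[*B(-.045+i*.006,.03+j*.011),.08] for i,j in((-1,-1),(-1,1),(1,1),(1,-1))]).round(1).tolist())
print('stop top pred',proj(v,[[*B(-.045,-.03+j*.017),.064] for j in(-1,1)]).round(1).tolist())
print('wall flare pred at z46',proj(v,[[*B(x,-.03+j*.0135),.046] for x in(0,.09) for j in(-1,1)]).round(1).tolist())
E
python3 board.py
```

```text
L [ 0.4752 -0.1423] -78.17 0.0179
R [ 0.5966 -0.1865] -78.06 0.0041
T [ 0.4856 -0.0145] 10.31 0.0004
B [ 0.5621 -0.3249] 10.93 0.0044
width 0.10975525 len 0.31949082
centre [ 0.5364 -0.1671] from L,T: [ 0.5366 -0.1673] ang -78.17
tile goal [ 0.5132 -0.2026] tab home [ 0.5566 -0.1169] tab out [ 0.5873 -0.2637]
tab px 279 305 131 156 pred top corners [[285.2, 145.0], [307.0, 144.9], [306.8, 156.7], [285.1, 156.7]]
stop top pred [[221.6, 149.1], [253.6, 148.5]]
wall flare pred at z46 [[228.3, 185.1], [251.7, 184.8], [231.9, 253.8], [253.2, 253.8]]
```

Size checks hold (110 × 319 mm), and the predicted stop and tab pixels match. On to above the rack.

>>> drive_tool(deltas=[0.02, 0.004, -0.01, -4, 0.06, 0.012, -0.02, -11, 0.1, 0.02, -0.02, -19, 0.14, 0.028, -0.02, -27, 0.18, 0.036, -0.02, -35, 0.22, 0.044, -0.02, -43, 0.26, 0.052, -0.02, -51, 0.3, 0.06, -0.02, -59, 0.34, 0.069, -0.02, -67, 0.38, 0.077, -0.02, -75, 0.42, 0.085, -0.02, -82, 0.45, 0.091, -0.02, -85, 0.463, 0.094, -0.02, -85, 0.463, 0.094, -0.02, -85, 0.463, 0.094, -0.02, -85])

```text
t: 3.82
ee_pos: [0.5316, 0.3204, 0.2514]
tool_rot: [0.0, -0.055, 0.998, -0.0]
ft_force: [-0.2, -0.7, -1.1]
finger_gap: 0.0352
```

Run:
```python
from rig import get_state, snapshot
from h import *
s=get_state(); print({k:np.round(s[k],3) for k in ('t','ee_pos','tool_rot','q')})
v=snapshot('wrist'); v['fish']=1; pickle.dump(v,open('d2.pkl','wb'))
a=np.radians(6.2)
for e in(-.075,.075): print(proj(v,[.4955+e*np.cos(a),.317+e*np.sin(a),.087]).round(0))
cv2.imwrite('pics/w2.png',cv2.resize(v['frame'],(800,600),interpolation=cv2.INTER_CUBIC)[...,::-1])
```

```text
{'t': np.float64(3.825), 'ee_pos': array([0.532, 0.32 , 0.251]), 'tool_rot': array([ 0.   , -0.055,  0.998, -0.   ]), 'q': array([-0.031,  0.431, -0.815,  1.671,  0.335,  1.185,  0.754])}
[[262.  69.]]
[[262. 209.]]
```

View pics/w2.png

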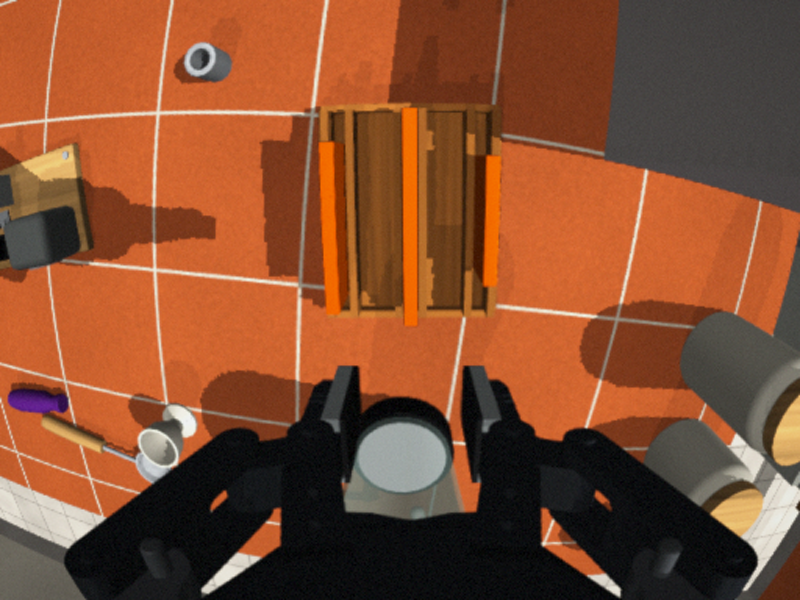

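The wrist view shows the longest tile upright, at columns 403–418 and rows 107–325, well aligned with the tool. The jar below the fingers at (403,455) must be kept clear. I'll measure the tile's top and refine the board angle.

```bash
cat > tile.py <<'E'
from h import *
v=pickle.load(open('d2.pkl','rb'))
h=cv2.cvtColor(v['frame'],cv2.COLOR_RGB2HSV)
m=cv2.inRange(h,(5,235,200),(16,255,255)); m[:60]=0; m[215:]=0; m[:,:250]=0; m[:,275:]=0
m=cv2.morphologyEx(m,cv2.MORPH_OPEN,np.ones((3,3)))
c=max(cv2.findContours(m,0,cv2.CHAIN_APPROX_NONE)[0],key=cv2.contourArea)
print(cv2.boundingRect(c))
r=range(80,198); E=[[f(np.nonzero(m[k])[0])+o for k in r] for f,o in((np.min,-.5),(np.max,.5))]
rc=np.linspace(80,197,118); mid=np.median
A=[]
for e in E:
    P=plane(v,np.c_[e,rc],.087)[:,:2].astype(np.float32); f=cv2.fitLine(P,cv2.DIST_HUBER,0,.01,.01).ravel(); A.append(f); print('edge ang',np.degrees(np.arctan2(f[1],f[0])).round(2))
x,y,w,hh=cv2.boundingRect(c); top=plane(v,[[x+w/2-.5,y-.5],[x+w/2-.5,y+hh-.5]],.087)[:,:2]; print('ends',top.round(4),'len',np.linalg.norm(top[0]-top[1]))
u=A[0][:2]; n=np.array([-u[1],u[0]]); print('thick',(A[1][2:]-A[0][2:])@n)
u=u*np.sign(u[0]); n=np.array([-u[1],u[0]])
cen=u*(top.mean(0)@u)+n*((A[0][2:]+A[1][2:])/2@n); print('centre',cen.round(4))
E
python3 tile.py
python3 - <<'E'
exec(open('board.py').read().split('l,r,t,b=')[0])
for n,p in(('L',L),('R',R),('T',T),('B',Bo)):
    p=np.array(p); P=plane(v,p,.012)[:,:2].astype(np.float32)
    for _ in range(4):
        f=cv2.fitLine(P,cv2.DIST_L1,0,.01,.01).ravel(); q=(P-f[2:])@np.array([-f[1],f[0]]); P=P[abs(q)<.0025]
    print(n,len(p),len(P),f.round(4),np.degrees(np.arctan2(f[1],f[0])).round(2))
E
```

```text
(258, 69, 9, 139)
edge ang 6.2
edge ang 6.48
ends [[0.4204 0.3087]
 [0.5681 0.3251]] len 0.14861651414837948
thick 0.00933922
centre [0.4943 0.3169]
L 170 138 [ 0.203  -0.9792  0.4749 -0.1403] -78.29
R 68 65 [ 0.2033 -0.9791  0.5951 -0.18  ] -78.27
T 36 36 [ 0.9839  0.1789  0.4856 -0.0145] 10.31
B 50 46 [ 0.9797  0.2005  0.5573 -0.326 ] 11.57
```

Size checks hold again: 148.6 × 9.3 mm, angle 6.3°, centre (0.4943, 0.3169). Descend, then close in a second call.

>>> drive_tool(deltas=[0.02, 0.0005, 0, 0, 0.0375, 0.0005, 0.02, 0, 0.0375, 0.0005, 0.06, 0, 0.0375, 0.0005, 0.1, 0, 0.0375, 0.0005, 0.135, 0, 0.0375, 0.0005, 0.16, 0, 0.0375, 0.0005, 0.18, 0, 0.0375, 0.0005, 0.194, 0, 0.0375, 0.0005, 0.197, 0, 0.0375, 0.0005, 0.197, 0])

```text
t: 5.12
ee_pos: [0.4941, 0.3183, 0.0548]
tool_rot: [0.0, -0.056, 0.998, 0.0]
ft_force: [0.5, 0.3, 0.9]
finger_gap: 0.0352
```

>>> drive_tool(deltas=[0, 0, 0, 0, 0, 0, 0, 0, 0, 0, 0, 0, 0, 0, 0, 0, 0, 0, 0, 0, 0, 0, 0, 0], jaw=0.0, force=60)

```text
t: 5.88
ee_pos: [0.4944, 0.3176, 0.055]
tool_rot: [0.0, -0.056, 0.998, -0.0]
ft_force: [-0.6, -4.5, 4.6]
finger_gap: 0.0094
```

>>> drive_tool(deltas=[0, 0, -0.004, 0, 0, 0, -0.012, 0, 0, 0, -0.024, 0, 0, 0, -0.038, 0, 0, 0, -0.055, 0, 0, 0, -0.075, 0, 0, 0, -0.095, 0, 0, 0, -0.115, 0, 0, 0, -0.128, 0, 0, 0, -0.13, 0, 0, 0, -0.13, 0])

```text
t: 7.25
ee_pos: [0.4937, 0.3178, 0.1839]
tool_rot: [-0.0, -0.056, 0.998, -0.0]
ft_force: [0.4, 0.1, -3.7]
finger_gap: 0.0093
```

Run:
```python
from rig import get_state, snapshot
from h import *
s=get_state(); print({k:np.round(s[k],3) for k in ('t','ee_pos','tool_rot','ft_force','finger_gap','q')})
v=snapshot('side'); w=snapshot('wrist'); pickle.dump((v,w),open('d3.pkl','wb'))
a=cv2.resize(v['frame'][60:384,100:356],(400,506)); b=cv2.resize(w['frame'],(400,300))
o=np.zeros((506,800,3),np.uint8); o[:,:400]=a; o[:300,400:]=b
cv2.imwrite('pics/s3.png',o[...,::-1])
# goal in tool axes
p=s['ee_pos']; W,x,y,z=s['tool_rot']; al=2*np.arctan2(y,x); tx=np.array([np.cos(al),np.sin(al)]); ty=np.array([np.sin(al),-np.cos(al)])
a=np.radians(-78.3); X=np.array([np.cos(a),np.sin(a)]); Y=np.array([-X[1],X[0]]); c=np.array([.5364,-.1671])
g=c+X*.034-Y*.03; dlt=g-p[:2]; print('goal',g,'tool',dlt@tx,dlt@ty,'turn',np.degrees(al)%360-101.7)
```

```text
{'t': np.float64(7.25), 'ee_pos': array([0.494, 0.318, 0.184]), 'tool_rot': array([-0.   , -0.056,  0.998, -0.   ]), 'ft_force': array([ 0.365,  0.138, -3.68 ]), 'finger_gap': np.float64(0.009), 'q': array([-0.048,  0.444, -0.81 ,  1.816,  0.369,  1.04 ,  0.682])}
goal [ 0.51391808 -0.20647719] tool 0.03880450732858483 -0.5232148254982689 turn 84.74545136827577
```

View pics/s3.png

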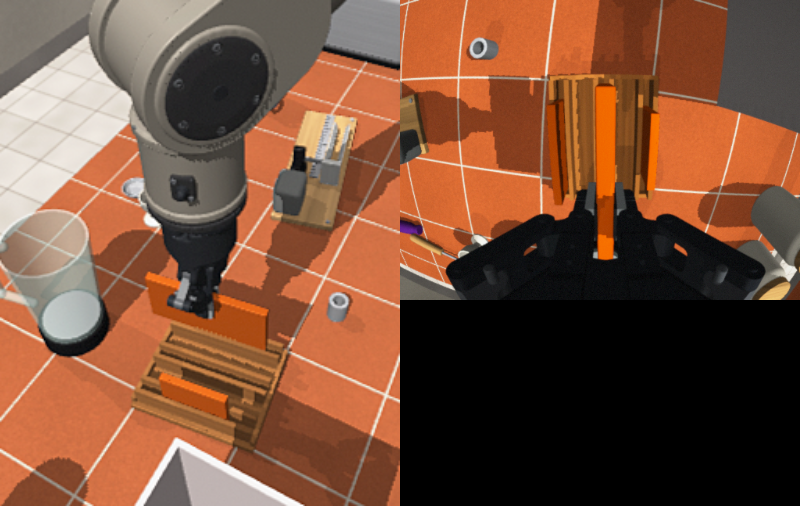

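The tile is held upright between the fingers, clear of the rack, and the other tiles are in place. Carry it to above the groove, 4 mm short of the stop.

>>> drive_tool(deltas=[0.002, -0.02, 0, 2, 0.005, -0.055, 0, 8, 0.008, -0.095, 0, 15, 0.011, -0.135, 0, 22, 0.014, -0.175, 0, 29, 0.017, -0.215, 0, 36, 0.02, -0.255, 0, 43, 0.023, -0.295, 0, 50, 0.026, -0.335, 0, 57, 0.029, -0.375, 0, 64, 0.032, -0.415, 0, 71, 0.035, -0.455, 0, 78, 0.037, -0.49, 0, 83, 0.039, -0.515, 0, 85, 0.039, -0.523, 0, 85, 0.039, -0.523, 0, 85, 0.039, -0.523, 0, 85])

```text
t: 9.48
ee_pos: [0.5141, -0.2048, 0.1843]
tool_rot: [-0.0, 0.632, 0.775, 0.0]
ft_force: [0.2, 0.3, -3.7]
finger_gap: 0.0089
```

```bash
cat > st.py <<'E'
from rig import get_state, snapshot
from h import *
a=np.radians(-78.3); X=np.array([np.cos(a),np.sin(a)]); Y=np.array([-X[1],X[0]]); c=np.array([.5364,-.1671])
s=get_state(); p=s['ee_pos']; al=2*np.arctan2(s['tool_rot'][2],s['tool_rot'][1])
tx=np.array([np.cos(al),np.sin(al)]); ty=np.array([np.sin(al),-np.cos(al)])
B=lambda x,y,z=0:np.array([*(c+X*x+Y*y),z])
def bd(P): return np.array([(np.array(P)[:2]-c)@X,(np.array(P)[:2]-c)@Y])
def go(x,y): d=B(x,y)[:2]-p[:2]; return (d@tx).round(4),(d@ty).round(4)
print('t',s['t'],'p',p.round(4),'board xy',bd(p).round(4),'ang',np.degrees(al).round(2)%360,'gap',round(float(s['finger_gap']),4),'F',np.round(s['ft_force'],1))
E
python3 - <<'E'
from st import *
w=snapshot('wrist'); w['fish']=1; pickle.dump(w,open('d4.pkl','wb'))
print(go(.034,-.03), 'turn',(np.degrees(al)-101.7))
cv2.imwrite('pics/w4.png',cv2.resize(w['frame'],(800,600),interpolation=cv2.INTER_CUBIC)[...,::-1])
for P in [(-.045,-.03,.064),(-.045,-.047,.064),(-.045,-.013,.064)]: print(P,proj(w,B(*P))/.64)
E
```

```text
t 9.475 p [ 0.5141 -0.2048  0.1843] board xy [ 0.0324 -0.0295] ang 101.57 gap 0.0089 F [ 0.2  0.3 -3.7]
(np.float64(-0.0016), np.float64(-0.0005)) turn -0.13117606462358822
(-0.045, -0.03, 0.064) [[410.72771977 159.85712136]]
(-0.045, -0.047, 0.064) [[380.27603013 160.12552585]]
(-0.045, -0.013, 0.064) [[441.17565437 159.98280451]]
```

View pics/w4.png

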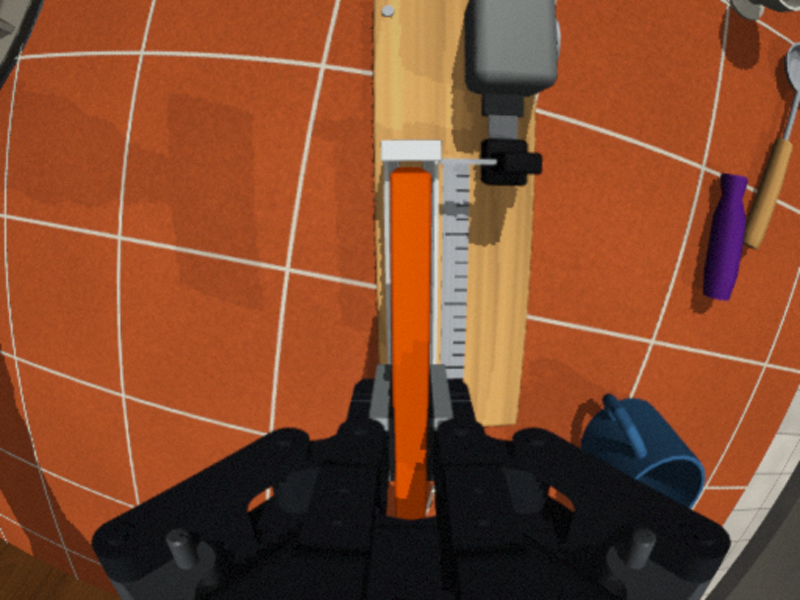

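The stop is at columns 381–441, exactly as predicted, and the tile is centred over the groove. Back off 3 mm and lower.

>>> drive_tool(deltas=[-0.003, -0.0005, 0.01, 0, -0.003, -0.0005, 0.035, 0, -0.003, -0.0005, 0.06, 0, -0.003, -0.0005, 0.078, 0, -0.003, -0.0005, 0.086, 0, -0.003, -0.0005, 0.092, 0, -0.003, -0.0005, 0.098, 0, -0.003, -0.0005, 0.104, 0, -0.003, -0.0005, 0.11, 0, -0.003, -0.0005, 0.116, 0, -0.003, -0.0005, 0.121, 0, -0.003, -0.0005, 0.125, 0, -0.003, -0.0005, 0.127, 0, -0.003, -0.0005, 0.128, 0, -0.003, -0.0005, 0.128, 0])

```text
t: 11.4
ee_pos: [0.514, -0.2091, 0.0564]
tool_rot: [-0.0, 0.633, 0.774, 0.0]
ft_force: [-0.1, -0.7, -3.1]
finger_gap: 0.0089
```

```bash
python3 -c "
from st import *
print(go(.030,-.03))"
```

```text
t 11.4 p [ 0.514  -0.2091  0.0564] board xy [ 0.0366 -0.0304] ang 101.45 gap 0.0089 F [-0.1 -0.7 -3.1]
(np.float64(0.0066), np.float64(0.0004))
```

>>> drive_tool(deltas=[0.002, 0.0003, 0.0005, 0, 0.004, 0.0003, 0.001, 0, 0.0055, 0.0003, 0.0015, 0, 0.0065, 0.0003, 0.0015, 0, 0.0075, 0.0003, 0.0015, 0, 0.0075, 0.0003, 0.0015, 0])

```text
t: 12.15
ee_pos: [0.5132, -0.2028, 0.0551]
tool_rot: [0.001, 0.633, 0.774, -0.0]
ft_force: [2.3, -6.8, -1.7]
finger_gap: 0.0093
```

Contact with the stop shows as about 7 N at board x = 0.030. Ease the push off, then release.

>>> drive_tool(deltas=[-0.0006, 0, 0.0005, 0, -0.0006, 0, 0.0005, 0])

```text
t: 12.4
ee_pos: [0.5133, -0.2029, 0.055]
tool_rot: [0.001, 0.633, 0.774, -0.0]
ft_force: [-1.6, -3.9, 8.4]
finger_gap: 0.0091
```

>>> drive_tool(deltas=[0, 0, 0, 0, 0, 0, 0, 0, 0, 0, 0, 0, 0, 0, 0, 0], jaw=0.03)

```text
t: 12.9
ee_pos: [0.5129, -0.2021, 0.0543]
tool_rot: [-0.0, 0.633, 0.774, 0.0]
ft_force: [0.5, -0.7, -0.1]
finger_gap: 0.0299
```

>>> drive_tool(deltas=[0, 0, -0.005, 0, 0, 0, -0.02, 0, 0, 0, -0.045, 0, 0, 0, -0.075, 0, 0, 0, -0.105, 0, 0, 0, -0.115, 0, 0, 0, -0.115, 0])

```text
t: 13.78
ee_pos: [0.5131, -0.2024, 0.1701]
tool_rot: [0.001, 0.633, 0.774, 0.0]
ft_force: [-0.1, 0.4, -0.7]
finger_gap: 0.0297
```

Run:
```python
from st import *
w=snapshot('wrist'); w['fish']=1; pickle.dump(w,open('d5.pkl','wb'))
cv2.imwrite('pics/w5.png',cv2.resize(w['frame'],(800,600),interpolation=cv2.INTER_CUBIC)[...,::-1])
for x in(-.045,.105): print('tile end px',[ (proj(w,B(x,y,.087))/.64).round(0).tolist() for y in(-.035,-.025)])
print('tab px',(proj(w,B(-.045,.03,.08))/.64).round(0))
print('to tab home',go(-.045,.03),'turn',np.degrees(al)%360-11.7)
```

```text
t 13.775 p [ 0.5131 -0.2024  0.1701] board xy [ 0.0299 -0.0299] ang 101.44 gap 0.0297 F [-0.1  0.4 -0.7]
tile end px [[[401.0, 165.0]], [[422.0, 165.0]]]
tile end px [[[404.0, 435.0]], [[421.0, 435.0]]]
tab px [[530. 167.]]
to tab home (np.float64(0.0751), np.float64(0.0596)) turn 89.73833368178128
```

View pics/w5.png

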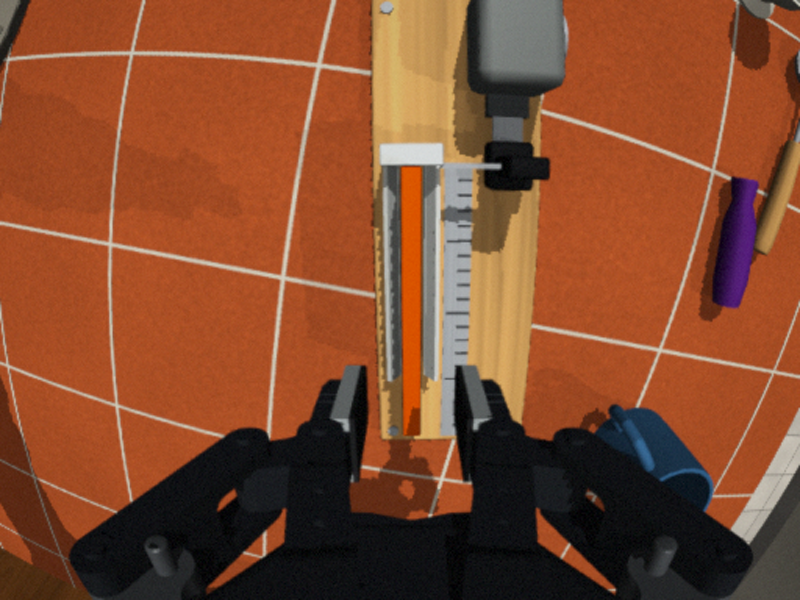

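The tile stands centred in the groove against the stop: columns 402–422, rows 165–435, matching the predicted 165–435. The tab top at (528,168) also matches the prediction. Now above the tab, turned 90°.

>>> drive_tool(deltas=[0.008, 0.006, 0, 8, 0.017, 0.013, 0, 17, 0.026, 0.02, 0, 27, 0.035, 0.027, 0, 37, 0.044, 0.034, 0, 47, 0.053, 0.041, 0, 57, 0.061, 0.048, 0, 67, 0.068, 0.054, 0, 77, 0.073, 0.058, 0, 86, 0.075, 0.0595, 0, 89.7, 0.075, 0.0595, 0, 89.7, 0.075, 0.0595, 0, 89.7])

```text
t: 15.32
ee_pos: [0.556, -0.117, 0.1687]
tool_rot: [-0.0, 0.995, 0.103, -0.001]
ft_force: [0.7, 0.2, 0.9]
finger_gap: 0.0302
```

Run:
```python
from st import *
print(go(-.045,.03),np.degrees(al)-11.7,s['q'].round(2))
w=snapshot('wrist'); w['fish']=1; t=snapshot('top'); pickle.dump((w,t),open('d6.pkl','wb'))
print([(proj(w,B(-.045+i*.006,.03+j*.011,.08))/.64).round(0).tolist() for i,j in((-1,-1),(-1,1),(1,1),(1,-1))])
cv2.imwrite('pics/w6.png',cv2.resize(w['frame'],(800,600),interpolation=cv2.INTER_CUBIC)[...,::-1])
```

```text
t 15.325 p [ 0.556  -0.117   0.1687] board xy [-0.0451  0.0294] ang 11.84 gap 0.0302 F [0.7 0.2 0.9]
(np.float64(0.0006), np.float64(0.0001)) 0.14311638190080167 [ 0.19  0.32 -0.11  1.9   0.05  0.92 -1.31]
[[[402.0, 324.0]], [[402.0, 284.0]], [[425.0, 284.0]], [[424.0, 324.0]]]
```

View pics/w6.png

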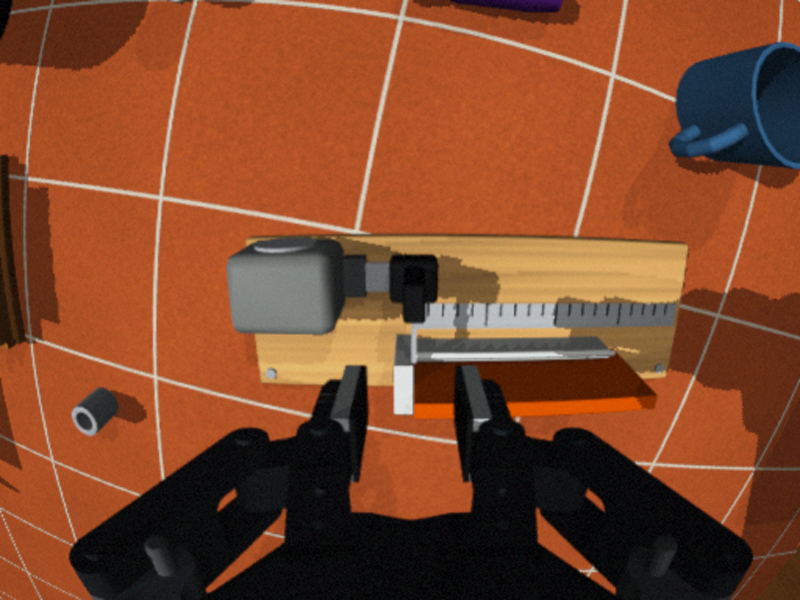

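The tab top is seen at (403–425, 282–322) against a predicted (402–425, 284–324), midway between the fingers. Descend and grip.

>>> drive_tool(deltas=[0.0005, 0, 0.02, 0, 0.0005, 0, 0.05, 0, 0.0005, 0, 0.075, 0, 0.0005, 0, 0.09, 0, 0.0005, 0, 0.102, 0, 0.0005, 0, 0.11, 0, 0.0005, 0, 0.114, 0, 0.0005, 0, 0.114, 0])

```text
t: 16.42
ee_pos: [0.5569, -0.1168, 0.0554]
tool_rot: [-0.0, 0.995, 0.102, 0.0]
ft_force: [-0.1, 0.0, 0.1]
finger_gap: 0.03
```

>>> drive_tool(deltas=[0, 0, 0, 0, 0, 0, 0, 0, 0, 0, 0, 0, 0, 0, 0, 0, 0, 0, 0, 0], jaw=0.0, force=50)

```text
t: 17.05
ee_pos: [0.5574, -0.1182, 0.056]
tool_rot: [0.001, 0.995, 0.102, 0.001]
ft_force: [1.2, -7.6, 1.3]
finger_gap: 0.011
```

Run:
```python
from st import *
print(go(.105,.03))
```

```text
t 17.05 p [ 0.5574 -0.1182  0.056 ] board xy [-0.0437  0.0305] ang 11.69 gap 0.011 F [ 1.2 -7.6  1.3]
(np.float64(-0.0005), np.float64(0.1487))
```

Gripped at 11 mm; the 7.6 N is the home stop. Pull 150 mm, adding about 2 mm for compliance, then check before holding.

>>> drive_tool(deltas=[0, 0.005, 0, 0, 0, 0.015, 0, 0, 0, 0.028, 0, 0, 0, 0.041, 0, 0, 0, 0.054, 0, 0, 0, 0.067, 0, 0, 0, 0.08, 0, 0, 0, 0.093, 0, 0, 0, 0.106, 0, 0, 0, 0.119, 0, 0, 0, 0.131, 0, 0, 0, 0.141, 0, 0, -0.0005, 0.148, 0, 0, -0.0005, 0.152, 0, 0, -0.0005, 0.152, 0, 0, -0.0005, 0.152, 0, 0])

```text
t: 19.05
ee_pos: [0.588, -0.2643, 0.056]
tool_rot: [-0.001, 0.995, 0.103, 0.0]
ft_force: [-1.8, 7.1, 7.0]
finger_gap: 0.0114
```

Run:
```python
from st import *
print(go(.105,.03))
w=snapshot('wrist'); w['fish']=1; t=snapshot('top'); sd=snapshot('side'); pickle.dump((w,t,sd),open('d7.pkl','wb'))
print('pred far end',[(proj(q,B(.105,-.03,.087))).round(1).tolist() for q in(w,t,sd)],'pred tip',[(proj(q,B(.105,-.014,.055))).round(1).tolist() for q in(w,t,sd)])
x,y=proj(sd,B(.105,-.014,.055))[0].astype(int); a=cv2.resize(sd['frame'][y-40:y+40,x-50:x+50],(500,400),interpolation=cv2.INTER_CUBIC)
cv2.imwrite('pics/w7.png',np.hstack([a,cv2.resize(w['frame'],(300,225)).repeat(1,0) if 0 else cv2.resize(w['frame'][170:300,220:320],(300,400),interpolation=cv2.INTER_CUBIC)])[...,::-1]); print(x,y)
```

```text
t 19.05 p [ 0.588  -0.2643  0.056 ] board xy [0.1056 0.0308] ang 11.81 gap 0.0114 F [-1.8  7.1  7. ]
(np.float64(-0.0008), np.float64(-0.0006))
pred far end [[[263.6, 364.7]], [[370.4, 203.4]], [[320.6, 124.6]]] pred tip [[[263.7, 309.1]], [[365.7, 199.6]], [[314.2, 132.3]]]
314 132
```

View pics/w7.png

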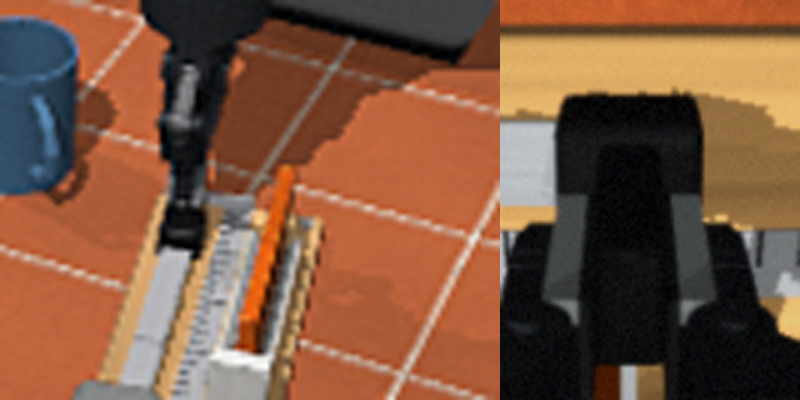

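The tab is out 149.3 mm with about 7 N of spring force. The tile still stands, and the pointer at (627,380) in the wrist crop sits right at the tile's end (620–630). Hold for 1.6 s, then ease home.

>>> drive_tool(deltas=[0, 0, 0, 0, 0, 0, 0, 0, 0, 0, 0, 0, 0, 0, 0, 0, 0, 0, 0, 0, 0, 0, 0, 0, 0, 0, 0, 0, 0, 0, 0, 0, 0, 0, 0, 0, 0, 0, 0, 0, 0, 0, 0, 0, 0, 0, 0, 0, 0, 0, 0, 0])

```text
t: 20.82
ee_pos: [0.588, -0.2642, 0.056]
tool_rot: [-0.001, 0.995, 0.103, 0.0]
ft_force: [-1.2, 7.6, 7.8]
finger_gap: 0.0112
```

>>> drive_tool(deltas=[0, -0.004, 0, 0, 0, -0.012, 0, 0, 0, -0.022, 0, 0, 0, -0.032, 0, 0, 0, -0.042, 0, 0, 0, -0.052, 0, 0, 0, -0.062, 0, 0, 0, -0.072, 0, 0, 0, -0.082, 0, 0, 0, -0.092, 0, 0, 0, -0.102, 0, 0, 0, -0.112, 0, 0, 0, -0.122, 0, 0, 0, -0.131, 0, 0, 0, -0.138, 0, 0, 0, -0.144, 0, 0, 0, -0.148, 0, 0, 0, -0.151, 0, 0, 0, -0.152, 0, 0, 0, -0.152, 0, 0])

```text
t: 23.32
ee_pos: [0.5574, -0.1182, 0.056]
tool_rot: [0.001, 0.995, 0.102, 0.001]
ft_force: [4.5, -5.8, 1.6]
finger_gap: 0.0111
```

```bash
python3 -c "from st import *"
```

```text
t 23.325 p [ 0.5574 -0.1182  0.056 ] board xy [-0.0437  0.0305] ang 11.7 gap 0.0111 F [ 4.5 -5.8  1.6]
```

The tool is back at the same home position (−0.0437), with the stop force showing again. Release and rise.

>>> drive_tool(deltas=[0, 0, 0, 0, 0, 0, 0, 0, 0, 0, 0, 0, 0, 0, 0, 0], jaw=0.03)

```text
t: 23.82
ee_pos: [0.5563, -0.1168, 0.0553]
tool_rot: [-0.0, 0.995, 0.102, -0.0]
ft_force: [-0.1, 1.1, -0.1]
finger_gap: 0.0303
```

>>> drive_tool(deltas=[0, 0, -0.005, 0, 0, 0, -0.02, 0, 0, 0, -0.045, 0, 0, 0, -0.075, 0, 0, 0, -0.105, 0, 0, 0, -0.13, 0, 0, 0, -0.15, 0, 0, 0, -0.15, 0, 0, 0, -0.15, 0])

```text
t: 24.95
ee_pos: [0.5561, -0.1169, 0.2054]
tool_rot: [-0.0, 0.995, 0.102, -0.0]
ft_force: [-0.3, 0.2, -0.5]
finger_gap: 0.0301
```

Run:
```python
from st import *
w=snapshot('wrist'); w['fish']=1; sd=snapshot('side'); pickle.dump((w,sd),open('d8.pkl','wb'))
print([(proj(w,B(-.045+i*.006,.03+j*.011,.08))/.64).round(0).tolist() for i,j in((-1,-1),(1,1))])
print('tile ends',[(proj(w,B(x,-.03,.087))/.64).round(0).tolist() for x in(-.045,.105)])
a=cv2.resize(w['frame'],(400,300)); b=cv2.resize(sd['frame'],(400,300))
cv2.imwrite('pics/w8.png',np.hstack([a,b])[...,::-1])
```

```text
t 24.95 p [ 0.5561 -0.1169  0.2054] board xy [-0.0452  0.0295] ang 11.75 gap 0.0301 F [-0.3  0.2 -0.5]
[[[403.0, 303.0]], [[423.0, 268.0]]]
tile ends [[[413.0, 380.0]], [[633.0, 375.0]]]
```

View pics/w8.png

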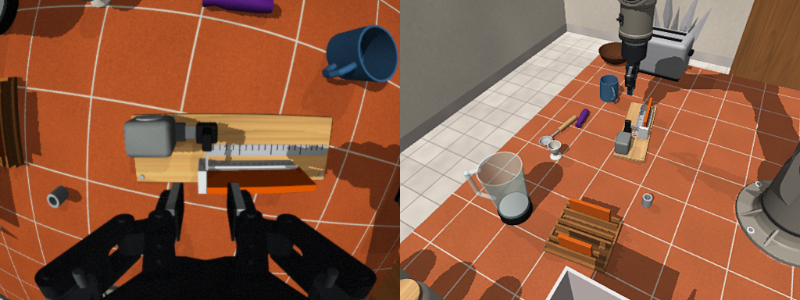

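The tab is back home at (207,143), the tile stands in the groove with its ends at x = 207 and 316 (predicted 206 and 316), and the other two tiles and the clutter are where they were. Hand in.

```bash
python3 -c "
from rig import ticket; print(ticket.close_job())"
```

```text
the job is handed in; nothing more can be done
None
```

I stood the 150 mm tile in the groove against the zero stop, took the tape reading and eased the tape home. I handed the job in at about 25 s of the 62 s allowed; handing in returns no verdict, so success is not confirmed.

- **Tile:** I drew it straight up out of the rack's middle slot, lowered it into the groove and pushed it until the stop pushed back with about 7 N, at board x = 30 mm. After release, the last wrist picture showed its ends within about a pixel of where they should be, and it was still standing.
- **Tape:** I pulled the tab out by 149.3 mm, against a spring force of about 7–8 N, and held it for about 1.75 s. I eased it home at about 0.08 m/s, and the tool came back to the same home reading with the stop pushing on it again before I let go.
- **Everything else:** The other two tiles and the counter items looked unmoved in the last side picture, by eye. The arm ended clear above the board, touching nothing.
- **Disagreements:** The tab's home position read 1.3 mm off my board fit, so I set the pull as a distance from home. The fitted board edges also differed by 1–2° in angle, and I used the long ones at −78.3°. The pointer was partly hidden by the fingers during the hold, so that alignment rests mainly on the measured pull.

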